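# Change the cell processor over to its battery supply

### The arm

A 6-joint arm with a two-finger parallel gripper is mounted at the origin on the work surface. World frame = base frame: x ahead of the robot, y to its left, z up, the work surface at z = 0. Lengths are in m, angles in degrees, forces in N, time in s.
With the tool pointing down it reaches from about 0.35 to 0.975 m from the base axis. Payload 4.9 kg.
Tool frame: the origin (TCP) lies on the front face of the gripper's body, between the roots of the fingers; the fingertips stand 73 mm ahead of it and the grasp point (between the pads) lies 54 mm ahead of it (env.grasp_offset is the distance from the TCP to the grasp point, in m); z points along the fingers, x is the direction in which the jaws open and shut, and the axes are right-handed (so a half turn about z gives the same grasp; the last joint's range is limited). The gripper opens to 85 mm and grips with 20 to 120 N. Pads are 22 mm wide; open, the fingers measure 114 mm over their backs; the gripper's body (76 mm by 85 mm) begins 54 mm behind the grasp point. The pads swing forward as they close: fully open they stand 13 mm farther back than shut.
Start: joints at [-77.235, 3.019, 92.412, -0, 84.569, -6.818], TCP at [0.209, -0.589, 0.304] pointing down, gripper open.
Joint ranges: [-172.51, 172.51], [-57.92, 126.97], [3.15, 148.05], [-58.71, 238.71], [5.1, 150.11], [-179.66, 179.66]. Speed limits (degrees/s): [147.25, 147.25, 180, 180, 180, 180].

### API

Orientations are given as a 3x3 rotation matrix whose columns are the frame's x, y, z axes.
In Python, from workcell import observe, viewer, sign_off, finder, env gives the robot as it stands.
- The arm moves only by the shell command python3 -m crank 'ROWS' [FORCE]. ROWS is JSON, a list that holds one entry, the list of rows, each a list of 7 numbers: the finger opening in mm, from 0 to 85.4, then the shift along the tool's x, y, z in mm, then the turn, a rotation vector about the tool's x, y, z in degrees. A call has 1 to 20 rows; each row is the pose to reach, as a shift and turn from the pose commanded when the call began, along the tool's axes at that moment; what a row does not reach only later rows make up. A row lasts 1/12 s, in which the tool goes at most 41.7 mm and 7.16 degrees, less where a joint would pass 70% of its speed; a pose out of reach is approached as far as the arm can. A call with a gripper value outside its range is refused whole. The fingers move at their own pace and stop on an object; FORCE is the grip in N (left out, the last holds). Time passes only in rows, so rows that repeat a pose let the fingers close. It gives the time, the measured TCP pose, the force and the opening at its end, in the units of the state.
- observe(): the state, without advancing time (a new reading comes with each control period).
- viewer.get_image(name): name is "side" or "top"; returns a dict with "color" (384x512x3 uint8, blue, green, red), "z_map" (384x512 float32, m along the optical axis (not along the pixel's ray), 0 where there is no reading), "vertical_fov" (degrees; the focal length in pixels is half the picture's height over the tangent of half this angle, whatever the lens; pixels are square), "cx", "cy" (the principal point, pixels), "R" (3x3) and "t" (3): a world point X has camera coordinates R X + t. Camera axes: x right, y down, z forward; pixel columns grow to the right and rows downward; lengths in m; the calibration is good to about 2 mm. A picture is of the moment at which its call begins.
- sign_off(): hands the job in, once; it reports no verdict.
Trained networks look in the newest picture that a camera, given by its name, has taken for a name from the list of things; names that differ only in an ending like _2 or _b are one class to them, and where a whole thing is asked for, a point or a joint stands for the part that bears it (a point fixed in the world has none). Each returns a list of dicts, best first, with "score" (0 to 1); they miss things now and then, are a little off and sometimes report something else, mostly with a low value. They report only what shows in the picture. A call takes as long as a camera call. They do not tell look-alikes from the thing itself.
- finder.outline_of(camera, name): "pixels" (384x512 bool, what is visible of it) and "box" ([left, top, right, bottom] in pixels, round what is visible of it).
The state is a dict: "time_s": time; "joints": joint angles; "qvel": joint speeds; "effort": joint torques, N m; "tcp_pos": TCP position; "eef_rot": TCP orientation; "wrist_force": force on the tool from outside, world axes, zero at the start; "moment": the same for the moment, N m; "grip_width": finger opening in m.
Only numpy, scipy, OpenCV 4.12 (cv2) and the standard library are available. Lean on these libraries where they do the work, as an engineer would, in place of code of your own. Each camera call takes 0.05 s, during which the arm holds its last target.

### The job

Put the processor on its battery: first switch the bench supply off by throwing the flat paddle toggle over towards the front of its box (the robot's side) until it snaps, and only then, after swinging the clear guard on the battery box right back, throw the toggle under it over towards the back of its box (away from the robot) until it snaps, so that the two are never on together. The little glass jar standing behind the guard is in its way: stand it upright in the shallow metal tray, and leave the guard open. Do not change the round-stick toggle next to the paddle, and do not knock over or shift the other things about.

Things in the scene. Friction and masses are not known exactly. Their poses are not given: they have to be found in the camera images.
- supply_box: Bench-supply box, white with a grey top, 160 (x) x 150 (y) x 60 mm high, fixed to the bench. Origin: centre of its underside; x points to its back (away from the robot give or take 0.35 rad), y to its left, z up. Two snap toggles stand on top: the flat paddle with its pivot at (10, 33, 60) mm and the round stick with its pivot at (10, -33, 60) mm in this frame. Both swing in the box's x-z plane.
- paddle (a joint): Paddle toggle of the bench supply, rad: 0 = leaning 0.4 rad to the front (-x of its box) = off; 0.8 = leaning 0.4 rad to the back = on, where it starts. A spring throws it away from its upright centre (0.4) to the end it is nearer to: it never rests in between. About 4 N at 40 mm from the pivot starts it moving.
- paddle_end (a point): The free end of the paddle, 54 mm from its pivot along the lever. The flat part is 20 mm wide (y of the box), 9 mm thick and takes up the last 36 mm; below it the stem is 10 mm thick. The point's z runs from the pivot to the end.
- stick (a joint): The round-stick toggle beside the paddle (7 mm steel rod with a 16 mm ball at its end), the same kind of snap toggle, of another circuit: it may start at 0 (leaning to the front) or at 0.8 (to the back) and must stay as it is.
- stick_end (a point): Centre of the ball at the end of the round stick, 38 mm from its pivot.
- battery_box: Battery box, white with a grey top, 200 (x) x 140 (y) x 60 mm high, fixed to the bench. Origin: centre of its underside; x points to its back, y to its left, z up. Its toggle has its pivot at (-35, 0, 60) mm in this frame, the guard over it has its hinge axis (along y) at (12, 0, 70) mm, and the jar stands behind that hinge.
- battery_lever (a joint): Toggle of the battery (9 mm round steel rod with a 15 mm ball end), rad: 0 = leaning 0.4 rad to the front of its box = off, where it starts; 0.8 = leaning 0.4 rad to the back = on. The same snap action and force as the paddle; it swings in the box's x-z plane.
- battery_lever_end (a point): The free end of the battery toggle, 51.5 mm from its pivot along the lever.
- guard (a joint): Clear plastic guard over the battery toggle, rad: 0 = shut, 1.65 = swung up and right back. It is a light (70 g) cover open below, 94 mm long (x), 50 mm wide (y), its top 67 mm above the box's top; it swings on the hinge at its back. It falls shut when let go below about 0.8 rad and falls open beyond about 1.2 rad. While the jar stands behind it, opening it would push the jar over.
- guard_hinge (a point): Middle of the guard's hinge axis; the axis is this point's y. Its x and z turn with the guard.
- guard_bar (a point): The guard's lift bar: a metal rod 8 mm thick along y at the front upper edge of the guard, sticking out 48 mm from the guard's right side (-y of the box). This point is on the rod's axis 25 mm outside that side, 87 mm in front of and 51 mm above the hinge axis when shut, 50 mm to the right of the lever. A fingertip beside the guard can push the rod back and up.
- jar: Small closed glass jar, 44 mm across, 70 mm high, 80 to 170 g. Origin: centre of its underside, z up. Starts upright on top of the battery box behind the guard.
- tray: Shallow aluminium tray, 130 (x) x 190 (y) x 22 mm high, walls and floor 4 mm thick, fixed. Origin: centre of its underside. The white pot stands in it, somewhere along its long middle line.
- pot: White plastic pot in the tray, 44 mm across, 45 mm high; origin: centre of its underside. A bystander.
- vial: Bystander: small glass vial on top of the supply box in front of the toggles, 22 mm across, 42 mm high; origin: centre of its underside.
- marker: Bystander: white marker pen with a black cap lying on the bench, 145 mm long, 14 mm thick; origin under its middle, x along it.
- spatula: Bystander: steel spatula lying on the bench, about 165 mm long, 5 mm thick; origin under its middle, x along it.
- reagent: Bystander: amber glass bottle at the back of the bench, 70 mm across, 130 mm high; origin: centre of its underside.
- tube_rack: Bystander: white rack with capped tubes at the back of the bench, 70 x 160 x 70 mm high; origin: centre of its underside.
- tip_box: Bystander: grey box with a clear lid in front of the robot, 70 x 110 x 55 mm high; origin: centre of its underside.
Things that resemble listed ones, but are neither listed nor needed, are in the scene too. What is shaped like the jar but black is not meant. Several things have the shape of the tray; the one meant has the colours described above.

How it is judged (in metres and radians):
On the way, in this order (a step that is already met when the one before it is completed fails the run):
1. the bench supply is off (paddle snapped to the front) while the battery is still off (value of joint each of paddle, battery_lever below 0.1 rad), for 0.2 s.
2. the battery is on (its toggle snapped to the back) (value of joint battery_lever above 0.7 rad and value of joint guard above 1.4 rad), for 0.2 s.
At the end, for the whole second after the job is handed in: The paddle is snapped to the front (under 0.1 rad), the battery toggle is snapped to the back (over 0.7 rad), the guard is open beyond 1.4 rad, and the jar stands upright (within 0.12 rad) and still on the floor of the tray, within its walls. The round stick and the other things are where they were (all of step 2 and value of joint paddle below 0.1 rad and x of jar in the frame of tray between -0.062 and 0.062 m and y of jar in the frame of tray between -0.092 and 0.092 m and z of jar in the frame of tray below 0.012 m and angle between jar's own z axis and vertical below 0.12 rad and linear speed of jar below 0.02 m/s); the robot touches nothing.
It fails at once if bench supply and battery are on at the same time (value of joint each of paddle, battery_lever above 0.5 rad).
It fails at once if the round-stick toggle is thrown over (distance of stick_end from where it was at the start of the episode above 0.015 m).
It fails at once if the jar tips by more than 0.6 rad (angle between jar's own z axis and vertical above 0.6 rad).
It fails at once if another loose thing is shifted by more than 30 mm or knocked over (distance of any of pot, vial, marker, spatula, reagent, tube_rack, tip_box from where it was at the start of the episode above 0.03 m or angle between any of pot, vial, marker, spatula, reagent, tube_rack, tip_box's own z axis and vertical above 0.7 rad).
It also fails if it takes over 72 s, if anything falls off the work surface, if the arm or the gripper's body presses on something with over 40 N, if the wrist force passes 120 N, or if a joint passes its speed limit or range.

## Working session

There is one attempt and no reset: what is moved stays moved. The work goes in short steps, Python scripts to look and compute and a shell command to move; the robot and the scene stay as the last step left them, time stands still between calls to the robot, and variables do not carry over. Pictures are saved under pics/ and viewed, and the job is handed in when it is done.

```bash
mkdir -p pics; ls
cat > h.py <<'E'
import numpy as np, cv2
from workcell import observe, viewer, sign_off, finder, env
def K(im):
    f=im["color"].shape[0]/2/np.tan(np.radians(im["vertical_fov"])/2); return f,im["cx"],im["cy"]
def unproj(im,u,v,z=None):
    f,cx,cy=K(im); u=np.asarray(u,float);v=np.asarray(v,float)
    if z is None: z=im["z_map"][v.astype(int),u.astype(int)]
    P=np.stack([(u-cx)/f*z,(v-cy)/f*z,z],-1)
    return (P-np.array(im["t"]))@np.array(im["R"])
def proj(im,X):
    f,cx,cy=K(im); c=np.asarray(X)@np.array(im["R"]).T+np.array(im["t"])
    return np.stack([f*c[...,0]/c[...,2]+cx,f*c[...,1]/c[...,2]+cy],-1)
def atheight(im,u,v,h):
    f,cx,cy=K(im); R=np.array(im["R"]);t=np.array(im["t"])
    C=-R.T@t; d=R.T@np.array([(u-cx)/f,(v-cy)/f,1]); s=(h-C[2])/d[2]; return C+s*d
def crop(im,l,t,r,b,s,name):
    cv2.imwrite("pics/"+name,cv2.resize(im["color"][t:b,l:r],None,fx=s,fy=s,interpolation=cv2.INTER_CUBIC))
E
python3 - <<'E'
from h import *
for n in("side","top"):
    im=viewer.get_image(n); cv2.imwrite(f"pics/{n}0.png",im["color"])
    np.savez(f"/tmp/{n}0.npz",**im)
    R=np.array(im["R"]);print(n,K(im),(-R.T@im["t"]).round(3),R.round(2).tolist())
o=observe();print(o)
E
```

```text
pics
side (np.float64(392.77161975292825), 256.2284571672275, 184.5606256744525) [0.079 0.817 0.77 ] [[-0.88, -0.48, 0.01], [-0.28, 0.51, -0.81], [0.39, -0.72, -0.58]]
top (np.float64(403.6284506319937), 262.0762171449738, 191.49740737969168) [ 0.334 -0.024  1.037] [[0.02, -1.0, -0.01], [-0.98, -0.02, -0.19], [0.19, 0.01, -0.98]]
{'time_s': 0.1, 'joints': array([-7.72344184e+01,  3.05382058e+00,  9.24848827e+01, -2.15123773e-03,
        8.45704662e+01, -6.81580677e+00]), 'qvel': array([ 0.00494822, -0.07046337, -0.06126217, -0.05975626,  0.08125716,
       -0.06934882]), 'effort': array([ 7.79358579e-04, -3.94903886e+01, -3.71362281e+01, -4.08842948e-05,
        3.93731039e-03,  2.49315440e-05]), 'tcp_pos': array([ 0.20938565, -0.58841543,  0.30277526]), 'eef_rot': array([[ 3.35148486e-01, -9.42165210e-01, -4.57468607e-04],
       [-9.42163413e-01, -3.35148745e-01,  1.85001065e-03],
       [-1.89633570e-03, -1.89018086e-04, -9.99998184e-01]]), 'wrist_force': array([-0.64206324,  0.29681164,  0.21071716]), 'moment': array([-0.0365448 , -0.00609263,  0.01971805]), 'grip_width': 0.08504915256981947}
```

View pics/side0.png

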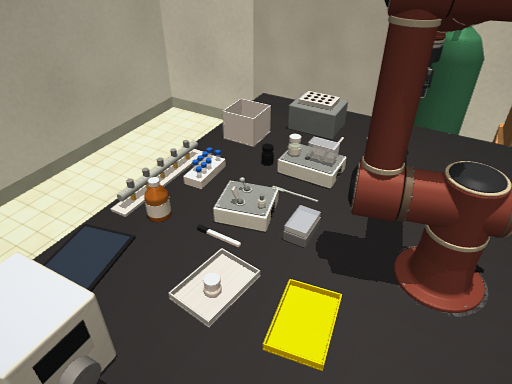

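View pics/top0.png

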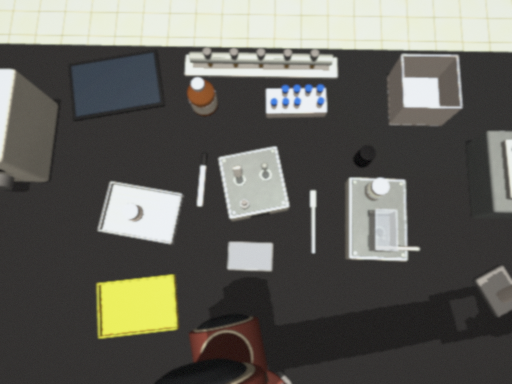

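Run:
```python
from h import *
for n in("side","top"):
    im=dict(np.load(f"/tmp/{n}0.npz"))
    for k in "supply_box paddle stick battery_box battery_lever guard guard_bar jar tray pot vial marker spatula".split():
        for d in finder.outline_of(n,k)[:4]:
            m=d["pixels"];v,u=np.nonzero(m);z=im["z_map"][v,u];ok=z>0
            P=unproj(im,u[ok],v[ok])
            print(n,k,round(d["score"],2),[int(x) for x in d["box"]],len(u),"med",np.median(P,0).round(3) if len(P) else None,"zmax",np.percentile(P[:,2],95).round(3) if len(P) else None)
```

```text
side supply_box 0.74 [213, 175, 277, 231] 2418 med [0.539 0.05  0.059] zmax 0.07
side paddle 0.41 [230, 187, 239, 201] 52 med [0.56  0.052 0.092] zmax 0.109
side battery_box 0.8 [276, 136, 342, 187] 2205 med [ 0.433 -0.263  0.06 ] zmax 0.127
side battery_lever 0.32 [304, 137, 341, 160] 649 med [ 0.423 -0.273  0.112] zmax 0.129
side battery_lever 0.22 [282, 203, 318, 248] 1058 med [0.359 0.041 0.053] zmax 0.057
side guard 0.85 [307, 136, 339, 160] 587 med [ 0.425 -0.273  0.114] zmax 0.129
side guard_bar 0.93 [306, 133, 339, 164] 658 med [ 0.424 -0.274  0.113] zmax 0.129
side jar 0.78 [285, 135, 299, 157] 255 med [ 0.523 -0.27   0.102] zmax 0.131
side jar 0.48 [262, 143, 276, 165] 209 med [ 0.619 -0.258  0.042] zmax 0.071
side jar 0.34 [171, 243, 260, 330] 3401 med [0.469 0.306 0.005] zmax 0.022
side tray 0.76 [260, 275, 341, 366] 4614 med [0.24  0.296 0.005] zmax 0.022
side tray 0.68 [170, 245, 261, 328] 3571 med [0.468 0.307 0.005] zmax 0.022
side tray 0.31 [305, 134, 342, 165] 649 med [ 0.423 -0.273  0.113] zmax 0.129
side pot 0.83 [202, 271, 222, 296] 378 med [0.463 0.325 0.042] zm
[... 933 characters left out ...]
 0.096] zmax 0.111
top jar 0.65 [353, 145, 375, 165] 353 med [ 0.624 -0.267  0.066] zmax 0.071
top jar 0.59 [365, 180, 388, 199] 388 med [ 0.529 -0.278  0.127] zmax 0.131
top tray 0.84 [101, 180, 185, 244] 3600 med [0.475 0.293 0.003] zmax 0.02
top tray 0.7 [95, 276, 182, 340] 4363 med [0.241 0.291 0.003] zmax 0.02
top tray 0.39 [346, 176, 420, 262] 4571 med [ 0.451 -0.278  0.059] zmax 0.127
top pot 0.56 [123, 203, 144, 221] 272 med [0.47  0.309 0.047] zmax 0.05
top marker 0.53 [201, 152, 208, 208] 334 med [0.566 0.146 0.011] zmax 0.014
top marker 0.28 [263, 83, 324, 116] 1822 med [ 0.769 -0.096  0.033] zmax 0.07
top spatula 0.74 [312, 190, 316, 249] 178 med [ 0.494 -0.144  0.003] zmax 0.006
```

Run:
```python
from h import *
S=dict(np.load("/tmp/side0.npz"));T=dict(np.load("/tmp/top0.npz"))
crop(T,205,135,300,230,6,"t_sup.png");crop(T,335,140,430,270,5,"t_bat.png")
crop(S,205,165,285,235,8,"s_sup.png");crop(S,265,125,355,195,8,"s_bat.png")
vv,uu=np.mgrid[0:384,0:512]
for nm,im in(("top",T),("side",S)):
    P=unproj(im,uu.ravel(),vv.ravel()).reshape(384,512,3)
    for k,c,z0,z1,r in(("sup",(0.54,0.015),.052,.065,.13),("bat",(.46,-.28),.052,.065,.14),("tray",(.47,.3),.012,.026,.13)):
        m=(im["z_map"]>0)&(P[...,2]>z0)&(P[...,2]<z1)&(np.hypot(P[...,0]-c[0],P[...,1]-c[1])<r)
        m=cv2.morphologyEx(m.astype(np.uint8),cv2.MORPH_CLOSE,np.ones((3,3)))>0
        n,l,st,_=cv2.connectedComponentsWithStats((m).astype(np.uint8)); 
        i=1+np.argmax(st[1:,4]); q=P[l==i][:,:2].astype(np.float32)
        (cc,wh,a)=cv2.minAreaRect(q*1000); print(nm,k,np.round(cc,1),np.round(wh,1),round(a,2),"zmed",np.median(P[l==i][:,2]).round(4))
```

```text
top sup [483.8  -5.1] [299.7 149.6] 12.76 zmed 0.0584
top bat [ 457.1 -194.3] [210.6 362.8] 5.67 zmed 0.0583
top tray [449.  177.7] [442.7 139.5] 77.91 zmed 0.0194
side sup [371.8 395.5] [ 182.3 1010.3] 24.56 zmed 0.0598
side bat [334.9 235.6] [ 224.7 1250.5] 13.58 zmed 0.0599
side tray [348.4 532.6] [214.5 753.7] 27.58 zmed 0.0196
```

Run:
```python
from h import *
S=dict(np.load("/tmp/side0.npz"));T=dict(np.load("/tmp/top0.npz"))
vv,uu=np.mgrid[0:384,0:512]
for nm,im in(("top",T),("side",S)):
    P=unproj(im,uu.ravel(),vv.ravel()).reshape(384,512,3)
    for k,c,z0,z1,r in(("sup",(0.54,0.015),.052,.065,.13),("bat",(.46,-.28),.052,.065,.14),("tray",(.47,.3),.012,.026,.13)):
        m0=(im["z_map"]>0)&(P[...,2]>z0)&(P[...,2]<z1)&(np.hypot(P[...,0]-c[0],P[...,1]-c[1])<r)
        m=cv2.morphologyEx(m0.astype(np.uint8),cv2.MORPH_CLOSE,np.ones((3,3)))
        n,l,st,_=cv2.connectedComponentsWithStats(m)
        i=1+np.argmax(st[1:,4]); q=P[(l==i)&m0]; 
        (cc,wh,a)=cv2.minAreaRect((q[:,:2]*1000).astype(np.float32)); print(nm,k,np.round(cc,1),np.round(wh,1),round(a,2),"zmed",np.median(q[:,2]).round(4))
    for k,c,z0,r in(("jar",(.525,-.28),.12,.035),("pot",(.47,.31),.04,.04),("vial",(.485,.036),.085,.025),("black",(.624,-.267),.06,.04)):
        m=(im["z_map"]>0)&(P[...,2]>z0)&(np.hypot(P[...,0]-c[0],P[...,1]-c[1])<r)
        q=P[m]; print(nm,k,len(q),((q.min(0)+q.max(0))/2).round(4),np.ptp(q,0).round(3),q[:,2].max().round(4))
```

```text
top sup [552.   10.3] [159.7 149.6] 12.74 zmed 0.0584
top bat [ 467.8 -295.4] [140.1 199.6] 89.28 zmed 0.0583
top tray [474.9 298. ] [191.3 130.3] 81.25 zmed 0.0195
top jar 242 [ 0.5318 -0.2842  0.1265] [0.038 0.038 0.013] 0.1328
top pot 210 [0.4734 0.3139 0.0461] [0.038 0.038 0.012] 0.052
top vial 30 [0.4933 0.0294 0.0942] [0.017 0.012 0.018] 0.1033
top black 209 [ 0.63   -0.2718  0.0662] [0.038 0.038 0.012] 0.0724
side sup [547.8  12.5] [160.1 150.4] 12.43 zmed 0.0598
side bat [ 463.  -293.5] [142.8 199.1] 88.28 zmed 0.0599
side tray [471.1 298.8] [191.9 132.9] 81.14 zmed 0.0196
side jar 82 [ 0.5272 -0.2835  0.1269] [0.038 0.046 0.014] 0.1338
side pot 203 [0.4695 0.3171 0.0463] [0.041 0.04  0.013] 0.0526
side vial 36 [0.4875 0.0314 0.0943] [0.018 0.017 0.018] 0.1035
side black 76 [ 0.6261 -0.2722  0.0678] [0.04  0.043 0.016] 0.0756
```

View pics/t_sup.png

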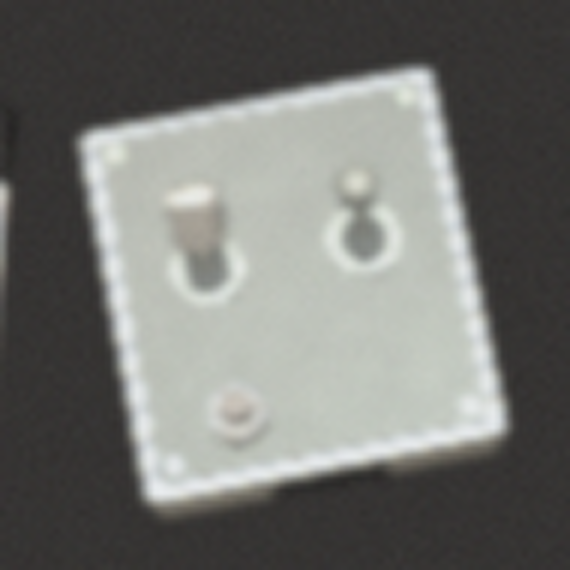

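View pics/t_bat.png

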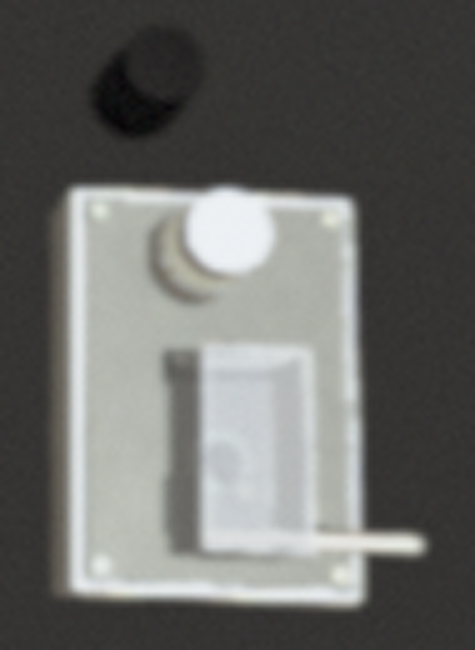

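View pics/s_sup.png

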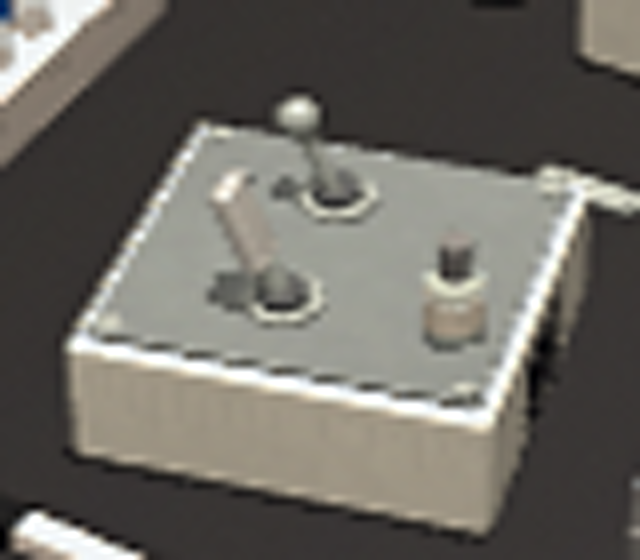

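View pics/s_bat.png

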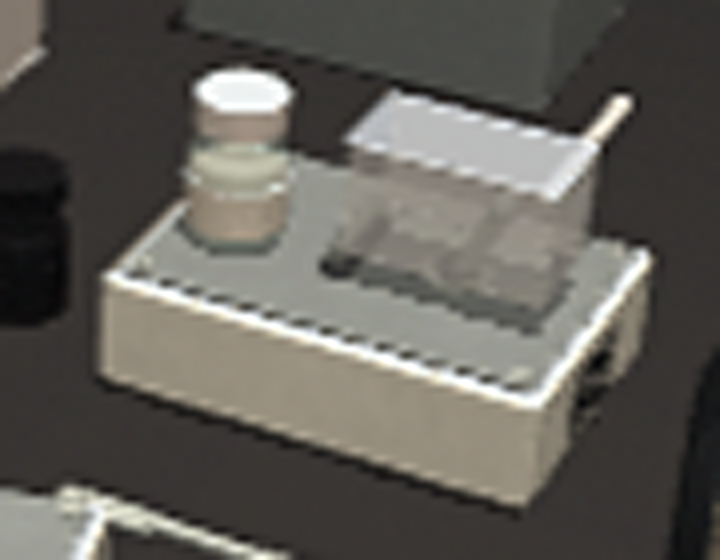

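```bash
cat >> h.py <<'E'
from scipy.spatial.transform import Rotation as Ro
def frame(c,yaw):
    c_=np.array([c[0],c[1],0.]);R=Ro.from_euler('z',yaw,degrees=True).as_matrix()
    return lambda p:(c_+R@(np.array(p,float)))
def to(p,yaw):
    """shift (mm) & turn to bring TCP to p with tool down, tool x at yaw"""
    o=observe();Rc=o["eef_rot"]
    Rt=(Ro.from_euler('z',yaw,degrees=True)*Ro.from_euler('x',180,degrees=True)).as_matrix()
    d=Rc.T@(np.array(p)-o["tcp_pos"])*1000; r=Ro.from_matrix(Rc.T@Rt).as_rotvec(degrees=True)
    print("t",round(o["time_s"],2),"to",np.round(p,4),"shift",d.round(1),"turn",r.round(2))
sup=frame((.550,.0114),12.6); bat=frame((.4655,-.2945),-0.9); tray=frame((.473,.2984),-8.8)
E
python3 - <<'E'
from h import *
S=dict(np.load("/tmp/side0.npz"));T=dict(np.load("/tmp/top0.npz"))
a=.4
pts=[sup(x) for x in ([.01,.033,.06],[.01+.054*np.sin(a),.033,.06+.054*np.cos(a)],[.01+.038*np.sin(a),-.033,.06+.038*np.cos(a)],[.08,.075,.06],[-.08,-.075,.06],[.08,-.075,.06],[-.08,.075,.06])]
pts+=[bat(x) for x in ([-.075,-.05,.121],[-.075,-.073,.121],[.012,0,.07],[.1,.07,.06],[-.1,-.07,.06],[-.1,.07,.06],[.1,-.07,.06],[-.035-.0515*np.sin(a),0,.06+.0515*np.cos(a)])]
for n,im in(("S",S),("T",T)):
    s=4;b=(265,125,355,195) 
    big=cv2.resize(im["color"],None,fx=s,fy=s,interpolation=cv2.INTER_CUBIC)
    for p in pts:
        u,v=proj(im,p); cv2.circle(big,(int((u+.5)*s),int((v+.5)*s)),3,(0,0,255),-1)
    l,t=(205,125) if n=="S" else (215,140)
    cv2.imwrite(f"pics/ov{n}.png",big[t*s:(t+125)*s,l*s:(l+200 if n=="T" else l+150)*s])
to([.6023,.0569,.255],-77.4)
E
```

```text
t 1.4 to [0.6023 0.0569 0.255 ] shift [-476.7 -586.5   48.9] turn [0.   0.   6.99]
```

View pics/ovS.png

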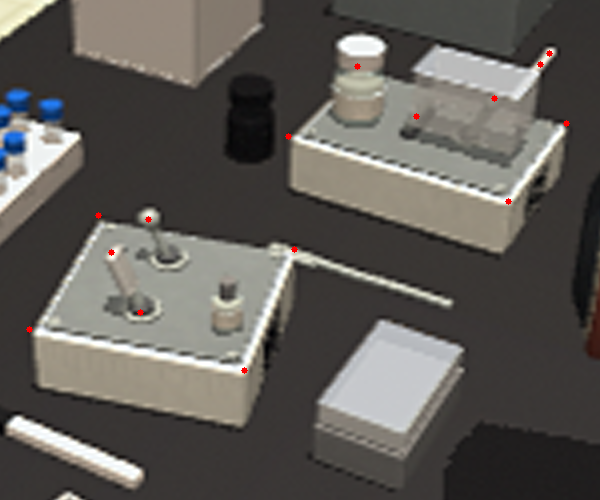

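View pics/ovT.png

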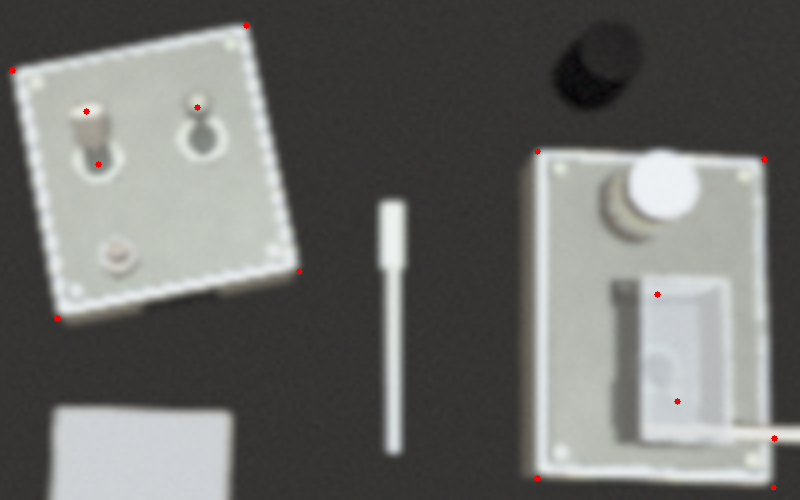

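```bash
python3 -m crank '[[[0,-40,-49,4,0,0,0.6],[0,-80,-98,8,0,0,1.2],[0,-119,-147,12,0,0,1.8],[0,-159,-196,16,0,0,2.4],[0,-199,-245,20,0,0,3],[0,-239,-293,24,0,0,3.5],[0,-278,-342,28,0,0,4],[0,-318,-391,32,0,0,5],[0,-358,-440,36,0,0,5.5],[0,-397,-489,40,0,0,6],[0,-437,-538,44,0,0,6.5],[0,-477,-586,49,0,0,7],[0,-477,-586,49,0,0,7],[0,-477,-586,49,0,0,7],[0,-477,-586,49,0,0,7],[0,-477,-586,49,0,0,7],[0,-477,-586,49,0,0,7],[0,-477,-586,49,0,0,7],[0,-477,-586,49,0,0,7],[0,-477,-586,49,0,0,7]]]' 40
python3 - <<'E'
from h import *
to([.6023,.0569,.158],-77.4)
for n in("side","top"):
    im=viewer.get_image(n); cv2.imwrite(f"pics/{n}1.png",im["color"]);np.savez(f"/tmp/{n}1.npz",**im)
E
```

```text
time_s: 3.07
tcp_pos: [0.6023, 0.0593, 0.2544]
eef_rot: [[0.222, -0.975, -0.001], [-0.975, -0.222, 0.0], [-0.0, 0.001, -1.0]]
wrist_force: [-0.1, 0.5, -0.1]
grip_width: 0.0004
t 3.07 to [0.6023 0.0569 0.158 ] shift [ 2.4  0.5 96.4] turn [0.04 0.02 0.2 ]
```

View pics/side1.png

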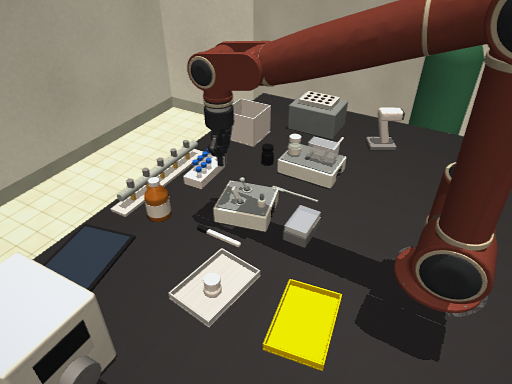

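Run:
```python
from h import *
vv,uu=np.mgrid[0:384,0:512]
for n in("side","top"):
    im=dict(np.load(f"/tmp/{n}1.npz"))
    P=unproj(im,uu.ravel(),vv.ravel()).reshape(384,512,3)
    m=(im["z_map"]>0)&(P[...,2]>.13)&(P[...,2]<.30)&(np.hypot(P[...,0]-.602,P[...,1]-.059)<.07)
    q=P[m]
    if len(q):
      print(n,len(q),q[:,2].min().round(4))
      for z in np.arange(q[:,2].min(),.26,.01):
        s=q[(q[:,2]>=z)&(q[:,2]<z+.01)]
        if len(s):print(z.round(3),s.min(0).round(4),s.max(0).round(4))
    print(proj(im,np.array([.6023,.0593,.2544-.073])))
crop(dict(np.load("/tmp/side1.npz")),190,90,260,215,5,"s1c.png")
```

```text
side 563 0.1816
0.182 [0.5885 0.0506 0.1816] [0.6031 0.0735 0.1913]
0.192 [0.5875 0.0475 0.1924] [0.6091 0.0751 0.2015]
0.202 [0.5865 0.0582 0.2021] [0.6091 0.0732 0.2112]
0.212 [0.5859 0.0555 0.2123] [0.6016 0.0761 0.2194]
0.222 [0.5807 0.033  0.2236] [0.6046 0.0923 0.2316]
0.232 [0.5788 0.0226 0.2318] [0.6007 0.1005 0.2413]
0.242 [0.5781 0.0151 0.2421] [0.6007 0.1093 0.2516]
0.252 [0.5758 0.006  0.2517] [0.5993 0.1168 0.2614]
[220.81089558 165.18802188]
top 221 0.2296
0.23 [0.5922 0.0471 0.2296] [0.5927 0.049  0.2311]
0.24 [0.6011 0.0112 0.246 ] [0.6011 0.0112 0.246 ]
0.25 [0.5877 0.0048 0.2514] [0.6021 0.0955 0.2594]
0.26 [ 0.5852 -0.0035  0.2603] [0.608  0.1057 0.2694]
[230.30250001 146.45689796]
```

View pics/s1c.png

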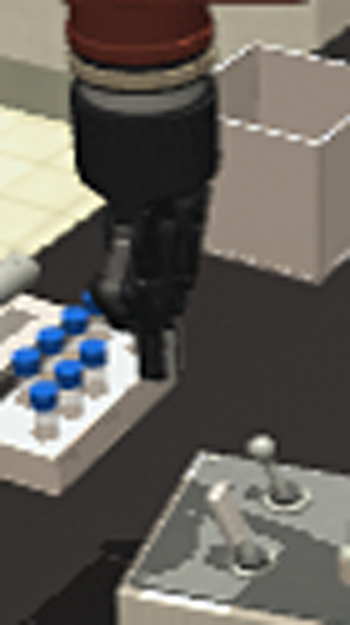

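```bash
python3 -m crank '[[[0,1,0,32,0,0,0],[0,2,0,64,0,0,0],[0,2,0,96,0,0,0],[0,2,0,96,0,0,0],[0,2,10,96,0,0,0],[0,2,20,96,0,0,0],[0,2,26,96,0,0,0],[0,2,30,96,0,0,0],[0,2,34,96,0,0,0],[0,2,38,96,0,0,0],[0,2,42,96,0,0,0],[0,2,45,96,0,0,0],[0,2,45,96,0,0,0],[0,2,35,96,0,0,0],[0,2,10,96,0,0,0],[0,2,-5,96,0,0,0]]]'
python3 - <<'E'
from h import *
im=viewer.get_image("side"); crop(im,190,110,290,240,5,"s2.png")
E
```

```text
time_s: 4.5
tcp_pos: [0.6086, 0.0565, 0.1589]
eef_rot: [[0.218, -0.976, 0.001], [-0.976, -0.218, 0.0], [0.0, -0.0, -1.0]]
wrist_force: [0.5, -1.2, 0.2]
grip_width: 0.0
```

View pics/s2.png

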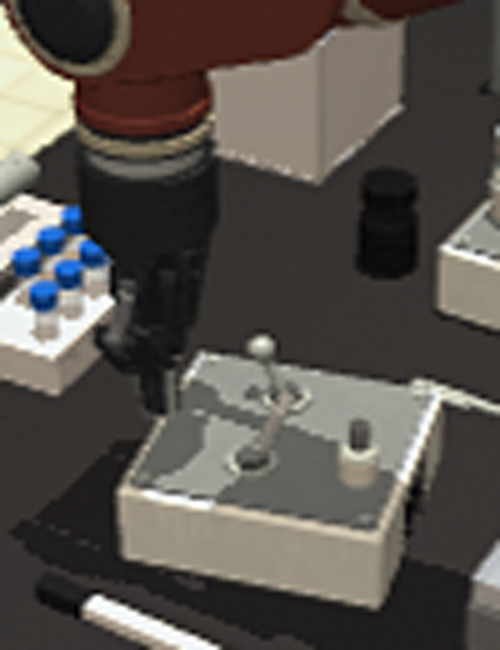

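Run:
```python
from h import *
to([.6086,.0565,.270],-77.4)
to([.5305,-.284,.270],-90.9)
to([.5305,-.284,.149],-90.9)
```

```text
t 4.55 to [0.6086 0.0565 0.27  ] shift [  -0.2    1.7 -110.6] turn [-0.17 -0.02 -0.01]
t 4.55 to [ 0.5305 -0.284   0.27  ] shift [ 315.1  152.1 -111. ] turn [-0.18 -0.   13.49]
t 4.55 to [ 0.5305 -0.284   0.149 ] shift [315.1 152.5  10. ] turn [-0.18 -0.   13.49]
```

```bash
python3 -m crank '[[[0,0,0,-40,0,0,0],[30,0,0,-80,0,0,0],[75,30,15,-111,0,0,2],[75,70,34,-111,0,0,4],[75,110,53,-111,0,0,6],[75,148,72,-111,0,0,8],[75,186,90,-111,0,0,10],[75,224,108,-111,0,0,12],[75,260,126,-111,0,0,13.5],[75,290,140,-111,0,0,13.5],[75,315,152,-111,0,0,13.5],[75,315,152,-111,0,0,13.5],[75,315,152,-111,0,0,13.5],[75,315,152,-80,0,0,13.5],[75,315,152,-50,0,0,13.5],[75,315,152,-50,0,0,13.5],[75,315,152,-50,0,0,13.5]]]'
python3 - <<'E'
from h import *
to([.5305,-.284,.149],-90.9)
for n in("side","top"):
    im=viewer.get_image(n);np.savez(f"/tmp/{n}3.npz",**im); l,t=(250,70) if n=="side" else (320,120); crop(im,l,t,l+120,t+130,5,n+"3.png")
E
```

```text
time_s: 5.97
tcp_pos: [0.5267, -0.2825, 0.2067]
eef_rot: [[-0.014, -1.0, -0.004], [-1.0, 0.014, 0.003], [-0.003, 0.004, -1.0]]
wrist_force: [-0.4, 0.1, 0.2]
grip_width: 0.0752
t 5.97 to [ 0.5305 -0.284   0.149 ] shift [ 1.7 -4.1 57.7] turn [0.25 0.19 0.08]
```

View pics/side3.png

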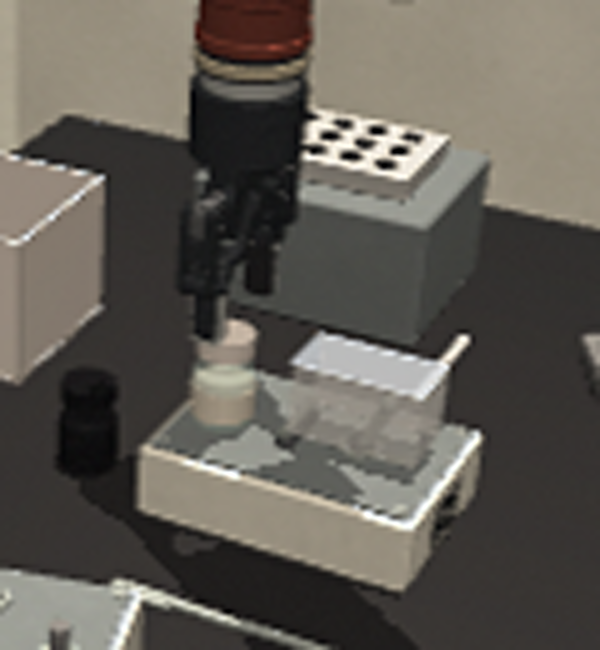

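View pics/top3.png

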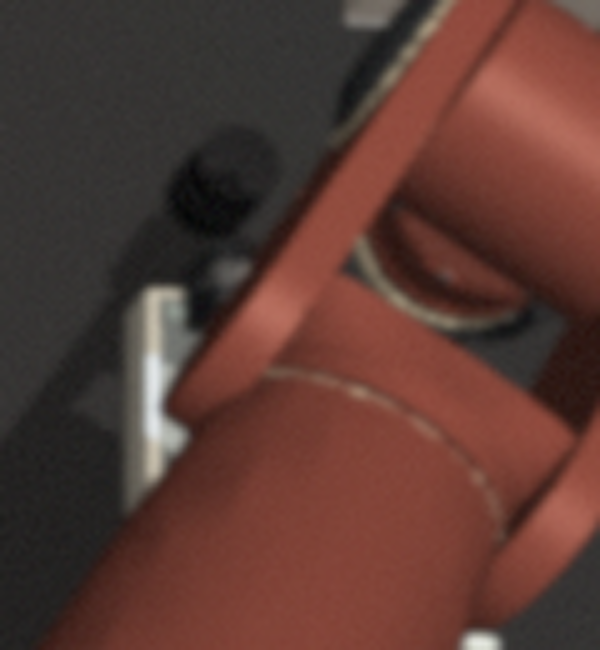

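```bash
python3 -m crank '[[[75,1,-3,15,0,0,0],[75,1,-3,30,0,0,0],[75,1,-3,45,0,0,0],[75,1,-3,57,0,0,0],[75,1,-3,57,0,0,0],[60,1,-3,57,0,0,0],[50,1,-3,57,0,0,0],[35,1,-3,57,0,0,0],[35,1,-3,57,0,0,0],[35,1,-3,57,0,0,0],[35,1,-3,57,0,0,0],[35,1,-3,57,0,0,0]]]' 40
python3 - <<'E'
from h import *
o=observe();print(o["tcp_pos"],o["grip_width"])
im=viewer.get_image("side");crop(im,250,70,370,200,5,"side4.png")
E
```

```text
time_s: 7.07
tcp_pos: [0.5313, -0.2861, 0.1541]
eef_rot: [[-0.016, -1.0, 0.003], [-1.0, 0.016, -0.002], [0.002, -0.003, -1.0]]
wrist_force: [0.1, 0.1, 5.3]
grip_width: 0.0422
[ 0.53131778 -0.28612908  0.15407932] 0.04223802636698315
```

View pics/side4.png

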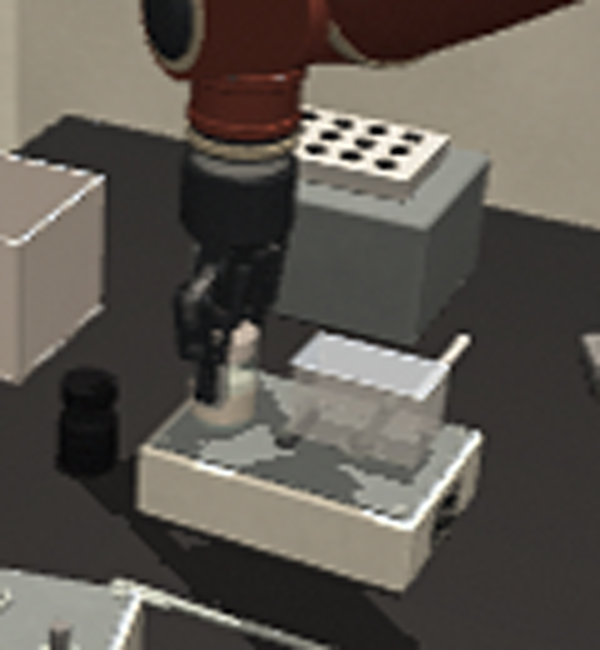

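```bash
python3 -m crank '[[[35,0,0,-6,0,0,0],[35,0,0,-20,0,0,0],[35,0,0,-45,0,0,0],[35,0,0,-75,0,0,0],[35,0,0,-105,0,0,0],[35,0,0,-120,0,0,0],[35,0,0,-120,0,0,0],[35,0,0,-120,0,0,0]]]'
python3 - <<'E'
from h import *
p=tray([-.0,-.047,0]); 
to([p[0],p[1],.270],-8.8)
to([p[0],p[1],.270],-90.9)
im=viewer.get_image("side");crop(im,250,40,370,170,5,"side5.png");np.savez("/tmp/side5.npz",**im)
E
```

```text
time_s: 7.78
tcp_pos: [0.5304, -0.2856, 0.2732]
eef_rot: [[-0.016, -1.0, 0.002], [-1.0, 0.016, -0.001], [0.001, -0.002, -1.0]]
wrist_force: [0.7, 0.4, -2.4]
grip_width: 0.0424
t 7.78 to [0.4658 0.252  0.27  ] shift [-536.5   73.2    2.4] turn [-3.000e-02 -1.300e-01 -8.212e+01]
t 7.78 to [0.4658 0.252  0.27  ] shift [-536.5   73.2    2.4] turn [-0.1  -0.07 -0.02]
```

View pics/side5.png

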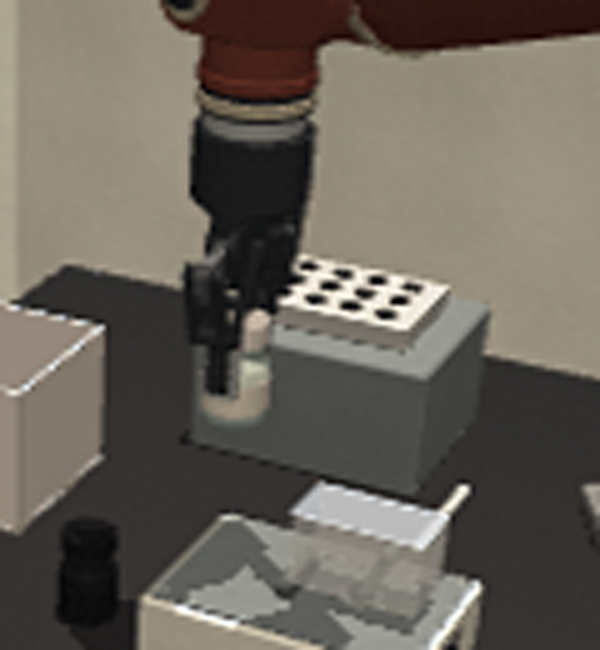

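```bash
python3 -m crank '[[[35,-18,2,0,0,0,-3],[35,-50,7,0,0,0,-8],[35,-85,11,0,0,0,-13],[35,-120,16,0,0,0,-18],[35,-155,21,0,0,0,-24],[35,-190,26,0,0,0,-30],[35,-225,31,0,0,0,-35],[35,-260,35,0,0,0,-40],[35,-295,40,0,0,0,-46],[35,-330,45,0,0,0,-52],[35,-365,50,0,0,0,-57],[35,-400,55,0,0,0,-62],[35,-435,59,0,0,0,-67],[35,-470,64,0,0,0,-73],[35,-500,68,0,0,0,-78],[35,-522,71,0,0,0,-82],[35,-536,73,0,0,0,-82],[35,-536,73,0,0,0,-82],[35,-536,73,0,0,0,-82],[35,-536,73,0,0,0,-82]]]'
python3 - <<'E'
from h import *
p=tray([0,-.047,0]); 
to([p[0],p[1],.150],-8.8)
vv,uu=np.mgrid[0:384,0:512]
for n in("side","top"):
    im=viewer.get_image(n);np.savez(f"/tmp/{n}6.npz",**im); cv2.imwrite(f"pics/{n}6.png",im["color"])
    o=observe();c=o["tcp_pos"]
    P=unproj(im,uu.ravel(),vv.ravel()).reshape(384,512,3)
    m=(im["z_map"]>0)&(P[...,2]>.1)&(P[...,2]<.25)&(np.hypot(P[...,0]-c[0],P[...,1]-c[1])<.05)
    q=P[m]
    if len(q): 
      print(n,len(q),q.min(0),q.max(0))
      for z in np.arange(q[:,2].min(),.25,.01):
        s=q[(q[:,2]>=z)&(q[:,2]<z+.01)]
        if len(s):print(z.round(3),len(s),s.min(0).round(4),s.max(0).round(4))
E
```

```text
time_s: 9.5
tcp_pos: [0.4653, 0.2509, 0.2702]
eef_rot: [[0.988, -0.155, -0.003], [-0.155, -0.988, -0.002], [-0.002, 0.002, -1.0]]
wrist_force: [-0.2, 0.5, 0.2]
grip_width: 0.0426
t 9.5 to [0.4658 0.252  0.15  ] shift [  0.6  -1.4 120.2] turn [ 0.11  0.14 -0.14]
side 672 [0.42670754 0.23597764 0.17700617] [0.51213969 0.27506281 0.24997626]
0.177 52 [0.4407 0.2419 0.177 ] [0.4782 0.2738 0.187 ]
0.187 55 [0.4399 0.25   0.187 ] [0.4772 0.2751 0.1966]
0.197 61 [0.4293 0.2504 0.1971] [0.4904 0.2749 0.207 ]
0.207 105 [0.4267 0.248  0.2071] [0.4977 0.2741 0.217 ]
0.217 101 [0.4274 0.2511 0.2173] [0.4961 0.2726 0.2269]
0.227 81 [0.4281 0.251  0.227 ] [0.499  0.2713 0.237 ]
0.237 178 [0.4278 0.236  0.2371] [0.5114 0.273  0.247 ]
0.247 39 [0.4281 0.2367 0.247 ] [0.5121 0.272  0.25  ]
top 369 [0.43543774 0.227796   0.17847438] [0.5081672  0.2487206  0.24997192]
0.178 18 [0.4451 0.2289 0.1785] [0.484  0.244  0.1881]
0.188 35 [0.4442 0.2278 0.1886] [0.4859 0.2463 0.1982]
0.198 45 [0.4354 0.2284 0.1987] [0.497  0.2484 0.2085]
0.208 78 [0.437  0.2291 0.2086] [0.4987 0.2487 0.2184]
0.218 46 [0.438  0.2321 0.2186] [0.4988 0.247  0.2276]
0.228 29 [0.441  0.2309 0.2285] [0.4893 0.2443 0.2385]
0.238 113 [0.4491 0.231  0.2386] [0.5082 0.2449 0.2477]
0.248 5 [0.4867 0.2329 0.2485] [0.5069 0.239  0.25  ]
```

View pics/side6.png

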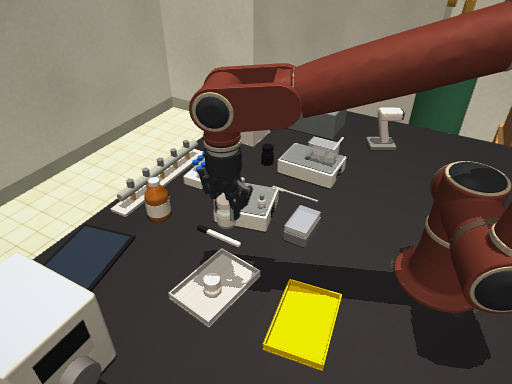

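```bash
python3 -m crank '[[[35,1,0,20,0,0,0],[35,2,0,50,0,0,0],[35,2,0,80,0,0,0],[35,2,0,110,0,0,0],[35,2,0,135,0,0,0],[35,2,0,152,0,0,0],[35,2,0,162,0,0,0],[35,2,0,166,0,0,0],[35,2,0,168,0,0,0],[35,2,0,170,0,0,0],[35,2,0,171,0,0,0],[35,2,0,172,0,0,0],[35,2,0,172,0,0,0]]]'
python3 - <<'E'
from h import *
im=viewer.get_image("side");crop(im,150,190,280,340,4,"side7.png")
E
```

```text
time_s: 10.68
tcp_pos: [0.4683, 0.2515, 0.1007]
eef_rot: [[0.988, -0.155, 0.001], [-0.155, -0.988, 0.001], [0.001, -0.001, -1.0]]
wrist_force: [-0.3, -0.4, -1.4]
grip_width: 0.0423
```

View pics/side7.png

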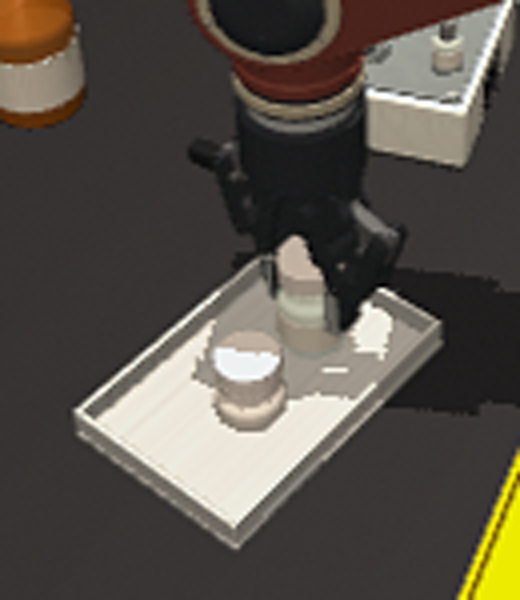

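```bash
python3 -m crank '[[[35,0,0,1,0,0,0],[35,0,0,2,0,0,0],[35,0,0,3,0,0,0],[35,0,0,3,0,0,0]]]'
```

```text
time_s: 11.07
tcp_pos: [0.4681, 0.2515, 0.0981]
eef_rot: [[0.988, -0.155, -0.0], [-0.155, -0.988, -0.0], [-0.0, 0.0, -1.0]]
wrist_force: [-3.1, -2.1, 6.2]
grip_width: 0.0424
```

```bash
python3 -m crank '[[[46,0,0,3,0,0,0],[52,0,0,3,0,0,0],[60,0,0,3,0,0,0],[62,0,0,2,0,0,0],[62,0,0,-8,0,0,0],[62,0,0,-25,0,0,0],[62,0,0,-55,0,0,0],[62,0,0,-85,0,0,0],[62,0,0,-120,0,0,0],[62,0,0,-160,0,0,0],[62,0,0,-172,0,0,0],[62,0,0,-172,0,0,0]]]'
python3 - <<'E'
from h import *
im=viewer.get_image("side");crop(im,150,190,280,340,4,"side8.png")
vv,uu=np.mgrid[0:384,0:512]
P=unproj(im,uu.ravel(),vv.ravel()).reshape(384,512,3)
m=(im["z_map"]>0)&(P[...,2]>.06)&(P[...,2]<.15)&(np.hypot(P[...,0]-.466,P[...,1]-.25)<.04)
q=P[m];print(len(q),q.min(0),q.max(0))
E
```

```text
time_s: 12.07
tcp_pos: [0.47, 0.2521, 0.2756]
eef_rot: [[0.988, -0.155, 0.01], [-0.155, -0.988, 0.004], [0.01, -0.005, -1.0]]
wrist_force: [0.4, -0.1, 0.8]
grip_width: 0.0623
212 [0.44473653 0.2322909  0.06032245] [0.48452357 0.27364969 0.07710375]
```

View pics/side8.png

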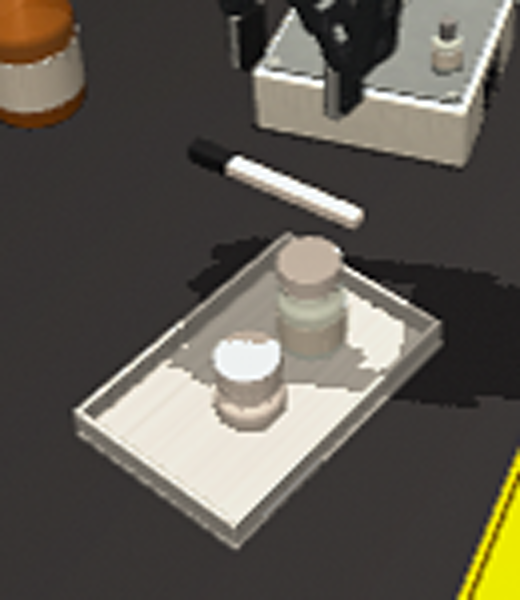

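```bash
sed -i 's/^sup=.*/sup=frame((.551,.0114),12.6); bat=frame((.4665,-.2943),-0.9); tray=frame((.473,.2984),-8.8)/' h.py
python3 - <<'E'
from h import *
p=bat([-.102,-.054,.176])
to([p[0],p[1],.300],-90.9); to(p,-90.9)
for th in range(0,92,7):
    a=np.radians(149.6-th); b=np.array([12+100.8*np.cos(a),70+100.8*np.sin(a)])
    x=b[0]-15+2; z=b[1]+55
    print(th,b.round(0),"y",round(-(x+102)),"z",round(-(z-176)))
E
```

```text
t 12.12 to [ 0.3637 -0.3467  0.3   ] shift [-11.  607.4 -29.6] turn [-0.34 -0.12 81.99]
t 12.12 to [ 0.3637 -0.3467  0.176 ] shift [-11.7 607.8  94.4] turn [-0.34 -0.12 81.99]
0 [-75. 121.] y -14 z 0
7 [-68. 131.] y -21 z -10
14 [-60. 141.] y -29 z -20
21 [-51. 149.] y -38 z -28
28 [-41. 156.] y -48 z -35
35 [-30. 162.] y -59 z -41
42 [-18. 166.] y -71 z -45
49 [ -7. 169.] y -82 z -48
56 [  6. 171.] y -95 z -50
63 [ 18. 171.] y -107 z -50
70 [ 30. 169.] y -119 z -48
77 [ 42. 166.] y -131 z -45
84 [ 54. 162.] y -143 z -41
91 [ 65. 156.] y -154 z -35
```

```bash
python3 -m crank '[[[0,0,20,-10,0,0,3],[0,-1,55,-20,0,0,8],[0,-2,92,-28,0,0,14],[0,-3,129,-29,0,0,20],[0,-4,166,-29,0,0,25],[0,-4,203,-29,0,0,30],[0,-5,240,-29,0,0,35],[0,-5,277,-29,0,0,40],[0,-6,314,-29,0,0,45],[0,-6,351,-29,0,0,50],[0,-7,388,-29,0,0,55],[0,-8,425,-29,0,0,60],[0,-8,462,-29,0,0,65],[0,-9,499,-29,0,0,70],[0,-10,536,-29,0,0,75],[0,-10,573,-29,0,0,80],[0,-11,600,-29,0,0,82],[0,-11,607,-29,0,0,82],[0,-11,607,-29,0,0,82],[0,-11,607,-29,0,0,82]]]'
python3 - <<'E'
from h import *
p=bat([-.102,-.054,.176]);to(p,-90.9)
E
```

```text
time_s: 13.78
tcp_pos: [0.3625, -0.3458, 0.2961]
eef_rot: [[-0.016, -1.0, -0.002], [-1.0, 0.016, 0.003], [-0.003, 0.002, -1.0]]
wrist_force: [-0.3, -0.0, -0.7]
grip_width: -0.0002
t 13.78 to [ 0.3637 -0.3467  0.176 ] shift [  1.2  -1.4 120.1] turn [ 0.11  0.18 -0.02]
```

```bash
python3 -m crank '[[[0,1,-1,30,0,0,0],[0,1,-1,65,0,0,0],[0,1,-1,100,0,0,0],[0,1,-1,120,0,0,0],[0,1,-1,120,0,0,0],[0,1,-1,120,0,0,0]]]'
python3 - <<'E'
from h import *
p=bat([-.102,-.054,.176]);to(p,-90.9)
for n in("side","top"):
    im=viewer.get_image(n); l,t=(265,70) if n=="side" else (330,170); crop(im,l,t,l+120,t+120,5,n+"9.png")
E
```

```text
time_s: 14.28
tcp_pos: [0.3638, -0.3457, 0.1766]
eef_rot: [[-0.014, -1.0, -0.002], [-1.0, 0.014, 0.003], [-0.003, 0.002, -1.0]]
wrist_force: [-0.4, -0.6, 0.6]
grip_width: -0.0002
t 14.28 to [ 0.3637 -0.3467  0.176 ] shift [1.  0.1 0.6] turn [0.11 0.16 0.1 ]
```

View pics/side9.png

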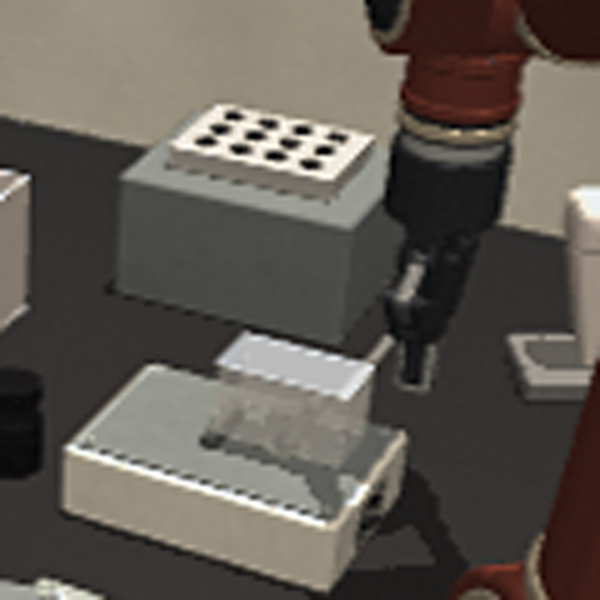

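View pics/top9.png

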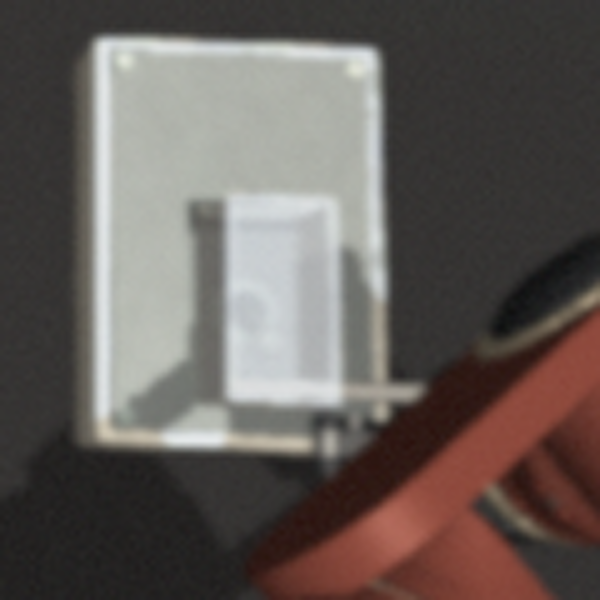

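```bash
python3 -m crank '[[[0,2,-8,0,0,0,0],[0,2,-14,0,0,0,0],[0,2,-21,-10,0,0,0],[0,2,-29,-20,0,0,0],[0,2,-38,-28,0,0,0],[0,2,-38,-28,0,0,0]]]'
python3 - <<'E'
from h import *
im=viewer.get_image("side");crop(im,265,70,385,190,5,"side10.png")
p=bat([-.102,-.054,.176]);to(p,-90.9)
E
```

```text
time_s: 14.88
tcp_pos: [0.4045, -0.3518, 0.2098]
eef_rot: [[-0.015, -1.0, 0.005], [-1.0, 0.015, -0.005], [0.005, -0.005, -1.0]]
wrist_force: [0.3, -0.3, -0.1]
grip_width: -0.0001
t 14.93 to [ 0.3637 -0.3467  0.176 ] shift [-4.  40.  32.1] turn [-0.19 -0.19  0.04]
```

View pics/side10.png

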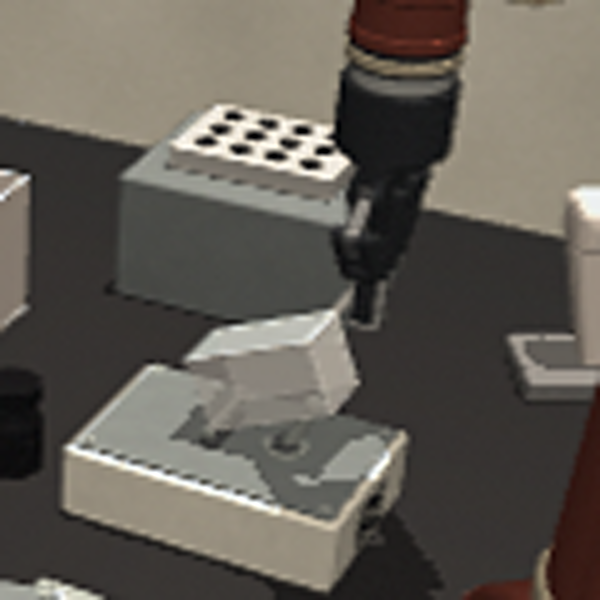

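```bash
python3 -m crank '[[[0,0,-10,-7,0,0,0],[0,0,-21,-13,0,0,0],[0,0,-33,-17,0,0,0],[0,0,-44,-20,0,0,0],[0,0,-57,-22,0,0,0],[0,0,-69,-22,0,0,0],[0,0,-81,-20,0,0,0],[0,0,-93,-17,0,0,0],[0,0,-105,-13,0,0,0],[0,0,-105,-13,0,0,0],[0,0,-105,-13,0,0,0]]]'
python3 - <<'E'
from h import *
im=viewer.get_image("side");crop(im,265,50,385,170,5,"side11.png")
p=bat([-.102,-.054,.176]);to(p,-90.9)
E
```

```text
time_s: 15.85
tcp_pos: [0.5072, -0.3515, 0.2178]
eef_rot: [[-0.015, -1.0, -0.002], [-1.0, 0.015, 0.001], [-0.001, 0.002, -1.0]]
wrist_force: [-0.4, -0.1, 0.5]
grip_width: -0.0003
t 15.9 to [ 0.3637 -0.3467  0.176 ] shift [ -2.7 143.2  42.4] turn [0.07 0.05 0.01]
```

View pics/side11.png

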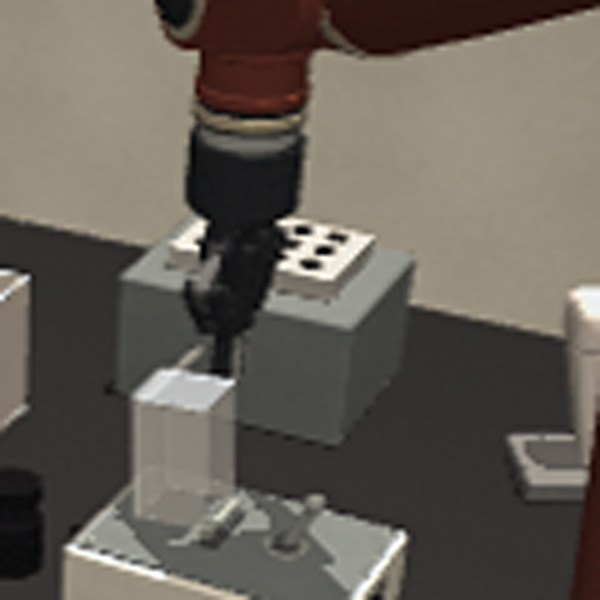

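Run:
```python
from h import *
def tot(p,yaw,tilt):
    o=observe();Rc=o["eef_rot"]
    Rt=(Ro.from_euler('z',yaw,degrees=True)*Ro.from_euler('x',180,degrees=True)*Ro.from_euler('x',tilt,degrees=True)).as_matrix()
    print(p.round(4),(Rc.T@(p-o["tcp_pos"])*1000).round(1),Ro.from_matrix(Rc.T@Rt).as_rotvec(degrees=True).round(2),"z axis",Rt[:,2].round(2))
tot(bat([-.115,0,.26]),-90.9,20)
tot(bat([-.115,0,.1546]),-90.9,20)
```

```text
[ 0.3515 -0.2925  0.26  ] [-56.8 156.3 -41.5] [20.07  0.05  0.  ] z axis [ 0.34 -0.01 -0.94]
[ 0.3515 -0.2925  0.1546] [-56.7 156.2  63.9] [20.07  0.05  0.  ] z axis [ 0.34 -0.01 -0.94]
```

```bash
python3 -m crank '[[[0,0,20,-10,0,0,0],[0,0,50,-30,0,0,0],[0,0,85,-42,0,0,0],[0,0,120,-42,0,0,0],[0,-10,150,-42,5,0,0],[0,-30,156,-42,10,0,0],[0,-50,156,-42,15,0,0],[0,-57,156,-42,20,0,0],[0,-57,156,-42,20,0,0],[0,-57,156,-10,20,0,0],[0,-57,156,20,20,0,0],[0,-57,156,45,20,0,0],[0,-57,156,64,20,0,0],[0,-57,156,64,20,0,0],[0,-57,156,64,20,0,0]]]'
python3 - <<'E'
from h import *
for n in("side","top"):
    im=viewer.get_image(n); l,t=(265,70) if n=="side" else (330,170); crop(im,l,t,l+120,t+120,5,n+"12.png")
o=observe();p=bat([-.115,0,.1546]);Rc=o["eef_rot"]
print(Rc.round(3).tolist(),(p-o["tcp_pos"]).round(4))
print("fwd30 shift",(Rc.T@(bat([.047,0,0])-bat([0,0,0]))*1000).round(1), (Rc.T@(p-o["tcp_pos"])*1000).round(1))
E
```

```text
time_s: 17.15
tcp_pos: [0.3515, -0.2923, 0.1542]
eef_rot: [[-0.016, -0.94, 0.34], [-1.0, 0.016, -0.004], [-0.002, -0.34, -0.941]]
wrist_force: [0.8, -0.3, 1.9]
grip_width: 0.0002
[[-0.016, -0.939, 0.343], [-1.0, 0.014, -0.008], [0.002, -0.343, -0.939]] [-0.0009  0.001  -0.0022]
fwd30 shift [ -0.  -44.2  16.1] [-1.   1.6  1.7]
```

View pics/side12.png

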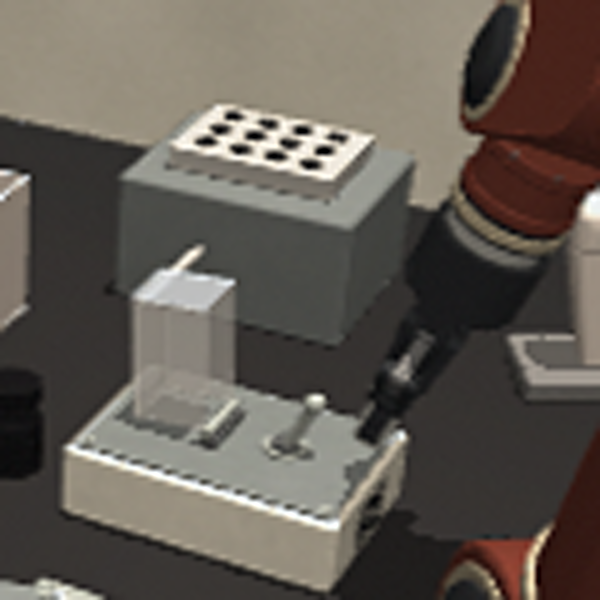

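View pics/top12.png

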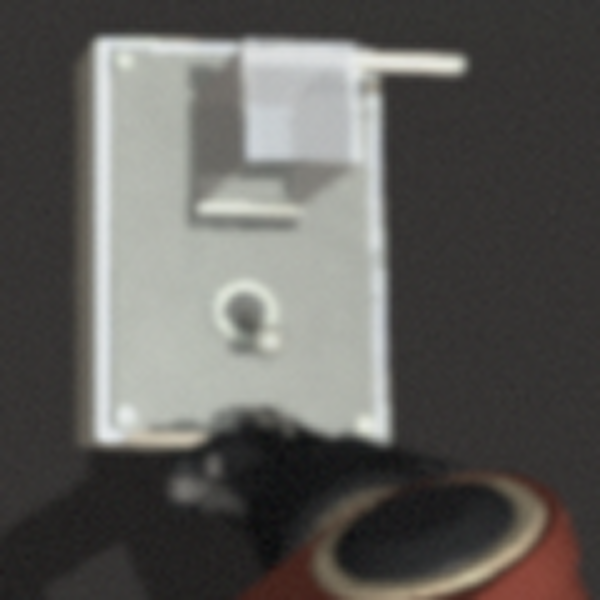

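```bash
python3 -m crank '[[[0,0,-8,2,0,0,0],[0,0,-15,4,0,0,0],[0,0,-21,6,0,0,0],[0,0,-27,9,0,0,0],[0,0,-33,11,0,0,0],[0,0,-38,13,0,0,0],[0,0,-43,15,0,0,0],[0,0,-46,16,0,0,0],[0,0,-46,16,0,0,0],[0,0,-30,10,0,0,0],[0,0,-5,1,0,0,0],[0,0,0,-5,0,0,0],[0,0,0,-5,0,0,0]]]'
python3 - <<'E'
from h import *
for n in("side","top"):
    im=viewer.get_image(n); l,t=(265,70) if n=="side" else (330,170); crop(im,l,t,l+120,t+120,5,n+"13.png")
E
```

```text
time_s: 18.33
tcp_pos: [0.3492, -0.2927, 0.16]
eef_rot: [[-0.018, -0.939, 0.343], [-1.0, 0.017, -0.007], [0.001, -0.343, -0.939]]
wrist_force: [-0.5, 0.2, 0.6]
grip_width: -0.0001
```

View pics/side13.png

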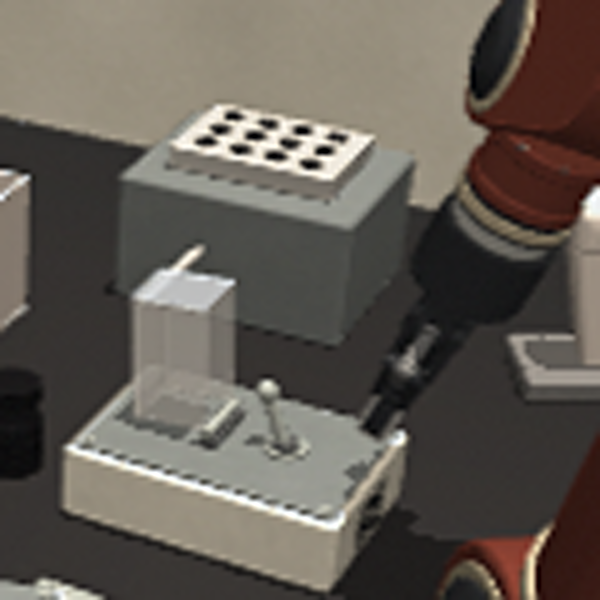

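Lever now leans back (ball at 268,388; pivot at 288,445). I'll lift clear and take a full final look.

```bash
python3 -m crank '[[[0,0,8,-25,0,0,0],[0,0,20,-55,0,0,0],[0,0,30,-85,0,0,0],[0,0,40,-110,0,0,0],[0,0,40,-110,0,0,0],[0,0,40,-110,0,0,0]]]'
python3 - <<'E'
from h import *
for n in("side","top"):
    im=viewer.get_image(n); cv2.imwrite(f"pics/{n}14.png",im["color"])
    if n=="side": S=im
big=np.hstack([cv2.resize(S["color"][165:235,205:285],(400,350),interpolation=2),cv2.resize(S["color"][240:335,165:270],(387,350),interpolation=2)])
cv2.imwrite("pics/fin.png",big)
vv,uu=np.mgrid[0:384,0:512];P=unproj(S,uu.ravel(),vv.ravel()).reshape(384,512,3)
m=(S["z_map"]>0)&(P[...,2]>.06)&(P[...,2]<.15)&(np.hypot(P[...,0]-.466,P[...,1]-.25)<.04);q=P[m]
print("jar",q.min(0).round(3),q.max(0).round(3),np.round(observe()["tcp_pos"],3),observe()["wrist_force"].round(1))
E
```

```text
time_s: 18.93
tcp_pos: [0.2752, -0.2922, 0.2512]
eef_rot: [[-0.017, -0.939, 0.344], [-1.0, 0.015, -0.009], [0.004, -0.344, -0.939]]
wrist_force: [-0.7, 0.2, -0.2]
grip_width: 0.0
jar [0.445 0.232 0.06 ] [0.485 0.273 0.077] [ 0.275 -0.291  0.249] [ 0.   0.4 -0.6]
```

View pics/fin.png

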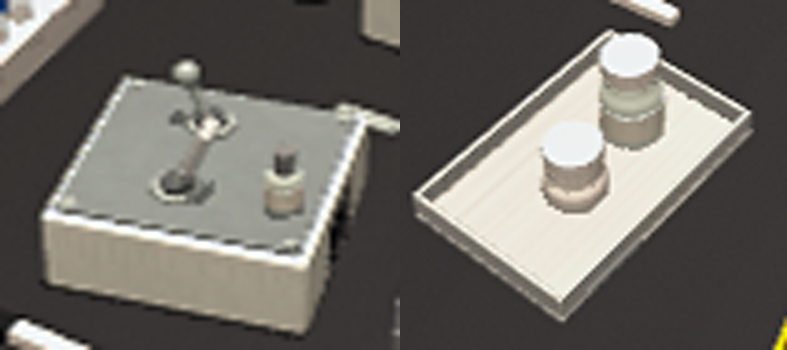

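View pics/side14.png

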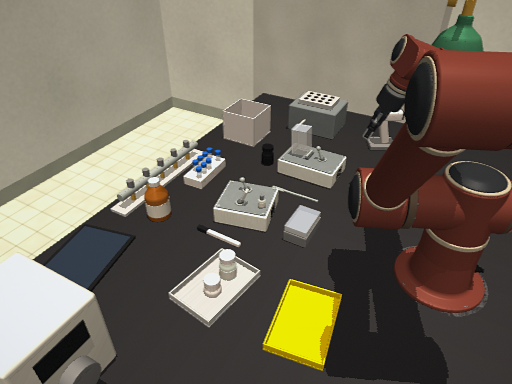

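View pics/top14.png

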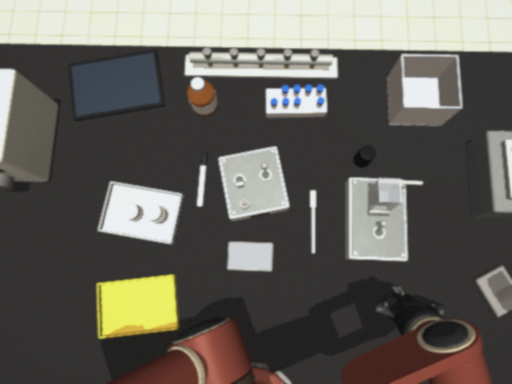

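The last pictures show the paddle leaning to the front (top view 239,180), the stick still leaning back (265,172), and the battery lever leaning back with the guard open. The jar (159,213) stands in the metal tray beside the pot, and everything else is where it was.

```bash
python3 -c "
from workcell import sign_off
print(sign_off())"
```

```text
the job is handed in; nothing more can be done
None
```

The processor is on its battery and I handed the job in at about 19 s of the 72 s allowed. No verdict was reported.

**What I did, in order:**
1. I pushed the paddle to the front until it snapped, with the battery still off.
2. I moved the white-lided jar from behind the guard into the metal tray, beside the pot.
3. I pushed the guard's lift bar back along its arc until the guard stayed open.
4. I threw the battery toggle to the back with the tool tilted, then withdrew.

**Last checks, in both camera pictures:**
- **Toggles and guard:** The paddle leans to the front, the round stick still leans to the back, and the battery toggle leans to the back. The guard is open. I judged these from the pictures, not from joint readings.
- **Jar:** It stands upright on the tray floor. Its measured position was the same after release and at the end.
- **Other things:** None visibly moved, and the wrist force was close to zero with the arm clear.

**What disagreed:**
- The two cameras differed by 4–5 mm in x. I used in-between values, checked against where the gripper was known to be.
- While gripping the jar, the tool stopped about 5 mm higher than planned, with a 5 N upward force. The grip held and the jar stayed upright.

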